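Take the tile rack out of the games-box drawer

TASK

Pull the drawer of the wooden games box out to its stop and take out the long tile rack. The drawer does not come far enough to lift the rack straight up, so raise its front end and draw it out on the slant from under the board. Finish holding the rack in the gripper, level and right way up, in front of the box with no part of it over the chessboard and a good 10 cm higher than the board; do not put it down, and leave the chessmen, dice cup and card packet where they stand.

Things in the scene. Friction and masses are not known exactly. Their poses are not given: they have to be found in the camera images.
- box: Wooden games box standing fast on the table, 360 x 360 mm and 120 mm high, its top a chessboard (a 16 mm board whose underside is 104 mm above the table). Origin: centre of its underside, on the table. Its own x axis points from the front to the back: the drawer side is the face at x = -180 mm, z is up.
- drawer (a joint): How far the drawer in the front of the box is pulled out, in m along the box's -x axis: 0 shut, 0.165 at its stop. It starts a little open, slides with about 3 N of friction and stays where it is left. At the stop the gap between the front panel's inner face and the front edge of the board is 165 mm.
- panel_top (a point): Middle of the top edge of the drawer's front panel, on its inner face. The panel is 360 mm wide (along the box's y), 16 mm thick, its top level with the chessboard, 120 mm above the table. This point moves with the drawer and lies (180 mm + joint value) in front of the box's centre.
- bay (a point): Foot of the panel's inner face, on the drawer floor (18 mm above the table), in the middle of the bay that holds the rack. The bay is 152 mm wide and centred on the box's middle line; it runs 318 mm back from here; its walls stand 50 mm above the floor. The bays either side hold dominoes and draughtsmen, which are not needed.
- handle (a point): Middle of the drawer's brass bar handle: a level round bar 10 mm thick and 100 mm long, parallel to the box's y axis, 92 mm above the table, its centre 40 mm in front of the panel's outer face. It moves with the drawer.
- rack: Loose wooden tile rack, 260 mm long, about 0.17 kg, lying lengthwise in the drawer's middle bay, its rear part under the board. Section: a base 40 mm wide and 20 mm high, with a ledge 13 mm wide along its +y side reaching 36 mm above the underside. Origin: centre of its underside; its x axis runs along its length from the front end (nearest the panel) to the rear end, z is up.
- rack_front (a point): Middle of the lower edge of the rack's front end (130 mm from its centre, nearest the drawer panel).
- rack_rear (a point): Middle of the lower edge of the rack's rear end (130 mm from its centre, under the board).
- king: Bystander: wooden chess king, 98 mm tall, 36 mm across its foot, standing on the rear half of the chessboard. Origin: centre of its foot.
- rook: Bystander: wooden chess rook, 46 mm tall, 32 mm across its foot, standing on the rear half of the chessboard. Origin: centre of its foot.
- dice_cup: Bystander: brown dice cup, 80 mm across and 95 mm tall, standing on the table. Origin: centre of its underside.
- cards: Bystander: packet of playing cards, 92 x 64 x 20 mm, lying on the table. Origin: centre of its underside.

How it is judged:
By the outcome, as a careful person would: the job done as asked, in the order asked, and still so for the second after the job is handed in, while the arm keeps its last pose, push and grip.
It also fails if it takes over 51 s, if anything falls off the work surface, if the arm or the gripper's body presses on something with over 40 N, if the wrist force passes 120 N, or if a joint passes its speed limit or range.

ROBOT

A 6-joint arm with a two-finger parallel gripper is mounted at the origin on the work surface. World frame = base frame: x ahead of the robot, y to its left, z up, the work surface at z = 0. Lengths are in m, angles in rad, forces in N, time in s.
With the tool pointing down it reaches from about 0.225 to 0.875 m from the base axis. Payload 3.4 kg.
Tool frame: the origin (TCP) lies on the centre line of the jaws, within the pads' length; the fingertips stand bot.nose_length ahead of it and the grasp point (between the pads) lies 6 mm ahead of it (bot.nose_length is the distance from the TCP to the fingertips, in m); y points along the fingers, x is the direction in which the jaws open and shut, and the axes are right-handed (so a half turn about y gives the same grasp; the last joint's range is limited). The gripper opens to 85 mm and grips with 20 to 120 N. Pads are 22 mm wide; open, the fingers measure 114 mm over their backs; the gripper's body (76 mm by 85 mm) begins 54 mm behind the grasp point. The pads swing forward as they close: fully open they stand 13 mm farther back than shut.
Start: joints at [-1.357, 0.276, 1.505, -0, 1.361, -0.121], TCP at [0.189, -0.543, 0.256] pointing down, gripper open.
Joint ranges: [-2.89, 2.89], [-0.75, 2.08], [0.22, 2.7], [-1.18, 4.32], [0.11, 2.71], [-2.7, 2.7]. Speed limits (rad/s): [2.57, 2.57, 3.14, 3.14, 3.14, 3.14].

INTERFACE

Orientations are given as a unit quaternion [x, y, z, w].
In Python, from cell import bot gives the robot as it stands.
- The arm moves only by the tool drive_tool, never from a script. Its argument "increments" is a list that holds one entry, the list of rows, each a list of 5 numbers: the opening, from 0 (shut) to 1 (fully open), then the shift along the world's x, y, z in m, then the turn about the world's z in rad. In form: [[[gripper, x, y, z, turn], ...]]. A call has exactly 8 rows; each row shifts and turns the pose as measured when the row begins; what a row does not reach is not made up. A row lasts 1/12 s, in which the tool goes at most 41.7 mm and 7.16 degrees, less where a joint would pass 70% of its speed; a pose out of reach is approached as far as the arm can. A call with a gripper value outside its range is refused whole. The fingers move at their own pace and stop on an object; the grip force is fixed at half the most. Time passes only in rows, so rows that do not move let the fingers close, or fill a call up. It gives the time, the measured TCP pose, the force and the opening at its end, in the units of the state.
- bot.sense(): the state, without advancing time (a new reading comes with each control period).
- bot.get_image(name): name is "side" or "top" or "wrist"; returns a dict with "frame" (480x640x3 uint8, red, green, blue), "fx", "fy", "cx", "cy" (pixels), "world_to_cam" (4x4, takes a point from world to camera coordinates). Camera axes: x right, y up, looking along -z (the intrinsics and any distortion apply to the point x, -y, -z); pixel columns grow to the right and rows downward; lengths in m; the calibration is good to about 2 mm. A picture is of the moment at which its call begins. There is no depth.
- bot.finish_job(): hands the job in, once; it reports no verdict.
The state is a dict: "time": time; "joint_pos": joint angles; "qd": joint speeds; "joint_efforts": joint torques, N m; "tool_pos": TCP position; "tool_rot": TCP orientation; "contact_force": force on the tool from outside, world axes, zero at the start; "ft_torque": the same for the moment, N m; "opening": finger opening in m.
Only numpy, scipy, OpenCV 4.12 (cv2) and the standard library are available. Lean on these libraries where they do the work, as an engineer would, in place of code of your own. Each camera call takes 0.05 s, during which the arm holds its last target. There are 200 camera calls.

## Working session

There is one attempt and no reset: what is moved stays moved. The work goes in short steps, Python scripts to look and compute and a tool call to move; the robot and the scene stay as the last step left them, time stands still between calls to the robot, and variables do not carry over. Pictures are saved under pics/ and viewed, about 8 in all and at most 12, crops included, and the job is handed in when it is done.

Besides the shell and the picture viewer there is one more tool, called after "Call:" by a JSON object that holds its "api" and its "payload". drive_tool: Moves the arm, as the interface text tells. Its arguments: {"type":"object","properties":{"increments":{"type":"array","items":{"type":"array","items":{"type":"array","items":{"type":"number"}}}}},"required":["increments"]}

```bash
ls; mkdir -p pics; cat > h.py <<'E'
from cell import bot
import numpy as np, cv2
def shot(n,f):
    d=bot.get_image(n); cv2.imwrite(f,d["frame"][:,:,::-1]); np.savez('pics/%s.npz'%n,**{k:d[k] for k in d if k!='frame'}); return d
def ray(d,u,v):
    T=np.linalg.inv(np.array(d["world_to_cam"])); r=np.array([(u-d["cx"])/d["fx"],-(v-d["cy"])/d["fy"],-1.])
    return T[:3,3],T[:3,:3]@r
def at_z(d,u,v,z):
    o,r=ray(d,u,v); return o+r*(z-o[2])/r[2]
def proj(d,p):
    c=np.array(d["world_to_cam"])@np.append(p,1); return d["cx"]+d["fx"]*c[0]/-c[2], d["cy"]-d["fy"]*c[1]/-c[2]
E
python3 - <<'E'
from h import *
a=shot("top","pics/top0.png"); b=shot("side","pics/side0.png")
print({k:v for k,v in a.items() if k!='frame'}); print({k:v for k,v in b.items() if k!='frame'})
print(bot.sense(), bot.nose_length)
E
```

```text
pics
{'fx': 476.51348447013396, 'fy': 476.51348447013396, 'cx': 315.0768130535744, 'cy': 237.3477623113905, 'world_to_cam': array([[ 0.01683965, -0.99932357,  0.03269306, -0.02409196],
       [ 0.98547297,  0.02211504,  0.16838633, -0.58590112],
       [-0.16899544,  0.02938256,  0.98517877, -1.02593098],
       [ 0.        ,  0.        ,  0.        ,  1.        ]])}
{'fx': 573.1012102638264, 'fy': 573.1012102638264, 'cx': 324.96607579476955, 'cy': 237.38369599985387, 'world_to_cam': array([[ 0.99166634, -0.12766317, -0.01731989, -0.55079946],
       [ 0.10241708,  0.69962299,  0.70713394, -0.12753011],
       [-0.07815757, -0.70301478,  0.70686746, -1.47254687],
       [ 0.        ,  0.        ,  0.        ,  1.        ]])}
{'time': 0.1, 'joint_pos': array([-1.35699483e+00,  2.76502646e-01,  1.50598344e+00,  5.21281784e-07,
        1.36072665e+00, -1.20998139e-01]), 'qd': array([-0.00126415, -0.00077404, -0.00287225,  0.00084529,  0.00151168,
       -0.00064876]), 'joint_efforts': array([ 2.40115027e-03, -4.17698658e+01, -2.46403992e+01, -1.77154238e-04,
        5.74948834e-03,  1.52451884e-05]), 'tool_pos': array([ 0.1888375 , -0.54265123,  0.25555199]), 'tool_rot': array([-0.57593406,  0.41012428, -0.40927778,  0.57670593]), 'contact_force': array([ 0.12729504, -0.68236126, -0.67812063]), 'ft_torque': array([-0.03411143, -0.02880415,  0.03115004]), 'opening': 0.08558793546740992} 0.025
```

View pics/top0.png

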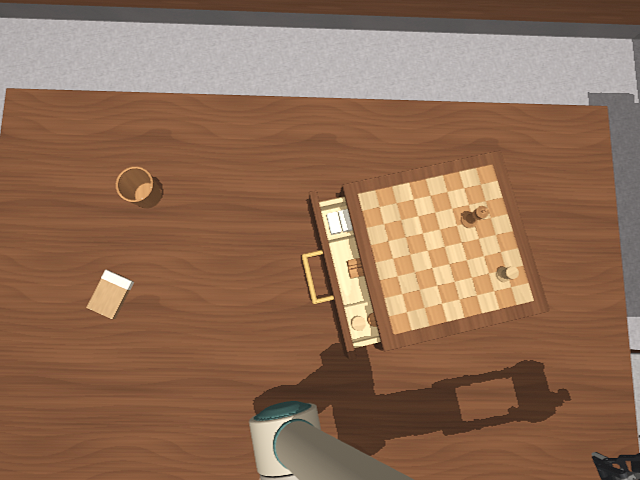

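View pics/side0.png

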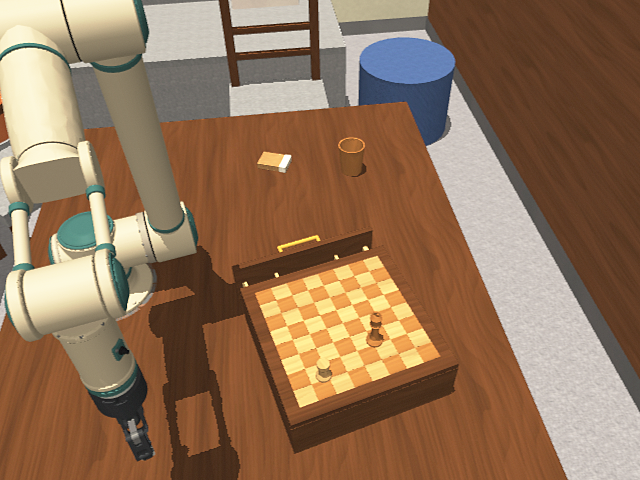

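The top view shows the box with board corners near (345,185), (497,153), (547,310) and (387,349). The drawer side faces image left (world +y), and the handle is near (316,277). The side view confirms a king and a rook on the rear half, and the cup and cards well clear. I'll enlarge the box.

```bash
python3 - <<'E'
import cv2
i=cv2.imread('pics/top0.png')[145:355,295:555]
cv2.imwrite('pics/crop0.png',cv2.resize(i,None,fx=2.8,fy=2.8,interpolation=cv2.INTER_CUBIC))
E
```

```text
(no output)
```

View pics/crop0.png

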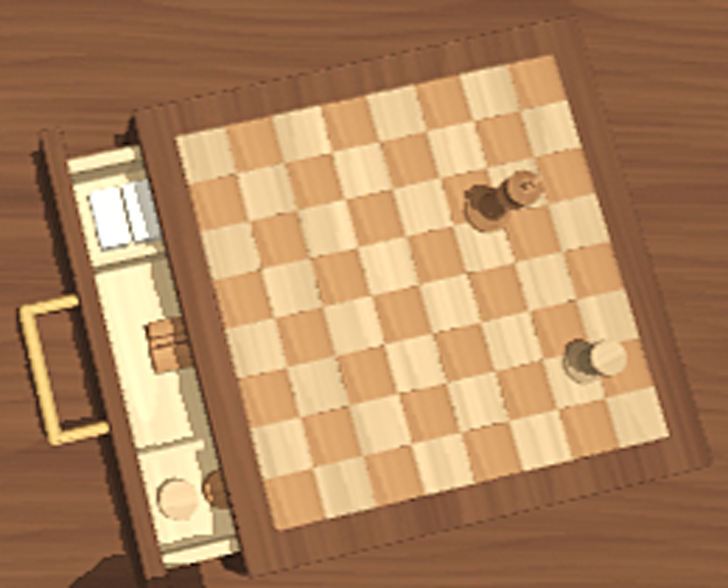

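```bash
cat > m.py <<'E'
from h import *
d=np.load('pics/top.npz')
c=lambda p:(295+(p[0]+.5)/2.8-.5,145+(p[1]+.5)/2.8-.5)
C=[(132,112),(575,18),(712,460),(250,576)]
P=np.array([at_z(d,*c(p),.12) for p in C])
print(P.round(4), [np.linalg.norm(P[i]-P[i-1]).round(4) for i in range(4)])
L=np.array([(-.18,.18),(.18,.18),(.18,-.18),(-.18,-.18)])
m=P[:,:2].mean(0); H=L.T@(P[:,:2]-m); th=np.arctan2(H[0,1]-H[1,0],H[0,0]+H[1,1])
print('box',m,th)
R=np.array([[np.cos(th),-np.sin(th)],[np.sin(th),np.cos(th)]])
loc=lambda q,z:(R.T@(at_z(d,*c(q),z)[:2]-m)).round(4)
print('handle ends',loc((30,310),.092),loc((57,440),.092))
print('panel inner top',loc((65,130),.12),loc((160,575),.12))
print('rack front corners',loc((147,322),.038),loc((155,372),.038))
J=.03
E
python3 m.py
```

```text
[[ 0.6906 -0.0662  0.12  ]
 [ 0.7764 -0.4154  0.12  ]
 [ 0.4334 -0.5019  0.12  ]
 [ 0.3439 -0.1548  0.12  ]] [np.float64(0.3579), np.float64(0.3596), np.float64(0.3537), np.float64(0.3585)]
box [ 0.56109543 -0.28456404] -1.3231519563461225
handle ends [-0.2898  0.0507] [-0.2923 -0.0506]
panel inner top [-0.2336  0.1766] [-0.2428 -0.1629]
rack front corners [-0.1973  0.0266] [-0.2008 -0.0142]
```

```bash
cat >> h.py <<'E'
from scipy.spatial.transform import Rotation
TH=-1.3232; M=np.array([.5611,-.2846]); RB=np.array([[np.cos(TH),-np.sin(TH)],[np.sin(TH),np.cos(TH)]])
def w(lx,ly): return M+RB@np.array([lx,ly])
def st():
    s=bot.sense(); p=np.array(s["tool_pos"]); R=Rotation.from_quat(s["tool_rot"]).as_matrix()
    ang=np.arctan2(R[1,0],R[0,0]); n=lambda a:(a+np.pi/2)%np.pi-np.pi/2
    print('t',s["time"],'p',p.round(4),'boxlocal',(RB.T@(p[:2]-M)).round(4),'yaw',ang.round(3),'turn to jaw||boxx',round(n(TH-ang),3),'boxy',round(n(TH+np.pi/2-ang),3),'down',R[:,1].round(3),'F',np.round(s["contact_force"],1),'q6',s["joint_pos"].round(2),'open',round(s["opening"],4))
    return p
E
python3 -c "
from h import *
p=st(); print(w(-.291,0)-p[:2])"
```

```text
t 0.1 p [ 0.1888 -0.5427  0.2556] boxlocal [ 0.1589 -0.4242] yaw -1.236 turn to jaw||boxx -0.087 boxy 1.484 down [-0.     0.002 -1.   ] F [ 0.1 -0.7 -0.7] q6 [-1.36  0.28  1.51  0.    1.36 -0.12] open 0.0856
[0.30094587 0.54017698]
```

Call:
{"api": "drive_tool", "payload": {"increments": [[[0.35,0.019,0.034,0,-0.087],[0.35,0.019,0.034,0,0],[0.35,0.019,0.034,0,0],[0.35,0.019,0.034,0,0],[0.35,0.019,0.034,0,0],[0.35,0.019,0.034,0,0],[0.35,0.019,0.034,0,0],[0.35,0.019,0.034,0,0]]]}}

```text
time: 0.77
tool_pos: [0.3399, -0.266, 0.2504]
tool_rot: [-0.554, 0.442, -0.438, 0.554]
contact_force: [1.1, -0.4, -0.2]
opening: 0.0296
```

Call:
{"api": "drive_tool", "payload": {"increments": [[[0.35,0.018,0.034,0,0],[0.35,0.018,0.034,0,0],[0.35,0.018,0.034,0,0],[0.35,0.018,0.034,0,0],[0.35,0.018,0.034,0,0],[0.35,0.018,0.034,0,0],[0.35,0.018,0.034,0,0],[0.35,0,0,0,0]]]}}

```text
time: 1.43
tool_pos: [0.4698, -0.008, 0.2491]
tool_rot: [-0.553, 0.441, -0.436, 0.556]
contact_force: [0.0, -0.3, 0.1]
opening: 0.0302
```

```bash
python3 -c "
from h import *
p=st(); print(w(-.291,0)-p[:2])"
```

```text
t 1.4333 p [ 0.4698 -0.008   0.2491] boxlocal [-0.2906 -0.0208] yaw -1.337 turn to jaw||boxx 0.014 boxy -1.557 down [-0.003  0.008 -1.   ] F [ 0.  -0.3  0.1] q6 [-0.17  0.12  1.72  0.01  1.3   1.16] open 0.0302
[0.02003146 0.00547683]
```

Call:
{"api": "drive_tool", "payload": {"increments": [[[0.35,0.02,0.0055,-0.01,0.014],[0.35,0,0,-0.035,0],[0.35,0,0,-0.035,0],[0.35,0,0,-0.03,0],[0.35,0,0,-0.025,0],[0.35,0,0,-0.015,0],[0.35,0,0,-0.003,0],[0.35,0,0,0,0]]]}}

```text
time: 2.1
tool_pos: [0.4946, -0.0026, 0.1014]
tool_rot: [-0.559, 0.426, -0.434, 0.563]
contact_force: [0.3, 0.9, -0.9]
opening: 0.0303
```

```bash
python3 -c "
from h import *
p=st(); print(w(-.291,0)-p[:2])
shot('wrist','pics/wr0.png')"
```

```text
t 2.1 p [ 0.4946 -0.0026  0.1014] boxlocal [-0.2897  0.0047] yaw -1.309 turn to jaw||boxx -0.014 boxy 1.556 down [ 0.012 -0.003 -1.   ] F [ 0.3  0.9 -0.9] q6 [-0.15  0.29  1.91 -0.    0.92  1.16] open 0.0303
[-4.84295302e-03  8.59994793e-05]
```

View pics/wr0.png

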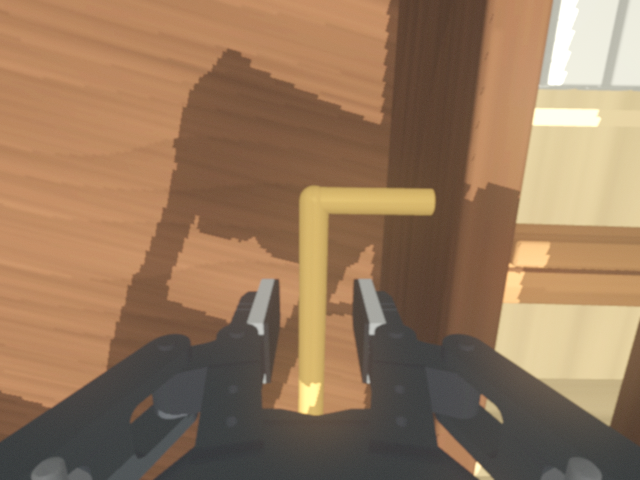

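The bar runs between the pads (around column 313, pads at 270 and 365), with clearance to the panel. I'll close and pull.

Call:
{"api": "drive_tool", "payload": {"increments": [[[0.0,0,0,-0.002,0],[0.0,0,0,0,0],[0.0,0,0,0,0],[0.0,0,0,0,0],[0.0,-0.002,0.008,0,0],[0.0,-0.0037,0.0145,0,0],[0.0,-0.0037,0.0145,0,0],[0.0,-0.0037,0.0145,0,0]]]}}

```text
time: 2.82
tool_pos: [0.4836, 0.0425, 0.0997]
tool_rot: [0.56, -0.424, 0.439, -0.56]
contact_force: [-0.4, -4.0, 3.8]
opening: 0.0077
```

Call:
{"api": "drive_tool", "payload": {"increments": [[[0.0,-0.0037,0.0145,0,0],[0.0,-0.0037,0.0145,0,0],[0.0,-0.0025,0.01,0,0],[0.0,-0.002,0.007,0,0],[0.0,-0.0012,0.005,0,0],[0.0,-0.0012,0.005,0,0],[0.0,-0.0012,0.005,0,0],[0.0,-0.0012,0.005,0,0]]]}}

```text
time: 3.48
tool_pos: [0.4676, 0.1068, 0.0997]
tool_rot: [0.565, -0.419, 0.441, -0.558]
contact_force: [3.7, -23.8, 0.4]
opening: 0.0076
```

```bash
python3 -c "
from h import *
st()"
```

```text
t 3.4833 p [0.4676 0.1068 0.0997] boxlocal [-0.4024  0.0053] yaw -1.307 turn to jaw||boxx -0.016 boxy 1.554 down [ 0.019 -0.027 -0.999] F [  3.7 -23.8   0.4] q6 [ 0.1   0.28  1.95 -0.04  0.9   1.43] open 0.0076
```

The pull reads 24 N of reaction at local x −0.402, which is where the handle should be at the stop (−0.401). I'll release, rise and turn.

Call:
{"api": "drive_tool", "payload": {"increments": [[[0.35,0,0,0,0],[0.35,0,0,0,0],[0.35,0,0,0,0],[0.35,0,0,0.02,0],[0.35,0,0,0.035,0],[0.6,0,0,0.035,0],[0.6,0,0,0.035,0.12],[0.6,0.01,-0.03,0.02,0.12]]]}}

```text
time: 4.15
tool_pos: [0.4667, 0.0836, 0.2403]
tool_rot: [0.617, -0.354, 0.36, -0.604]
contact_force: [1.8, -0.9, -0.7]
opening: 0.0515
```

Call:
{"api": "drive_tool", "payload": {"increments": [[[0.7,0.01,-0.03,0,0.12],[0.7,0.008,-0.03,0,0.12],[0.7,0.008,-0.03,0,0.12],[0.7,0.005,-0.02,0,0.12],[0.7,0,-0.01,0,0.12],[0.7,0,0,0,0.12],[0.7,0,0,0,0.12],[0.7,0,0,0,0.12]]]}}

```text
time: 4.82
tool_pos: [0.5022, -0.0402, 0.2453]
tool_rot: [-0.705, 0.018, -0.034, 0.708]
contact_force: [-0.8, 0.4, 0.9]
opening: 0.0596
```

```bash
python3 -c "
from h import *
p=st(); print(w(-.232,0.005)-p[:2])
shot('wrist','pics/wr1.png');shot('top','pics/top1.png')"
```

```text
t 4.8167 p [ 0.5022 -0.0402  0.2453] boxlocal [-0.2514  0.0028] yaw -0.073 turn to jaw||boxx -1.25 boxy 0.321 down [ 0.022  0.002 -1.   ] F [-0.8  0.4  0.9] q6 [-0.22  0.16  1.68  0.01  1.27 -0.15] open 0.0596
[ 0.00690042 -0.01823716]
```

View pics/wr1.png

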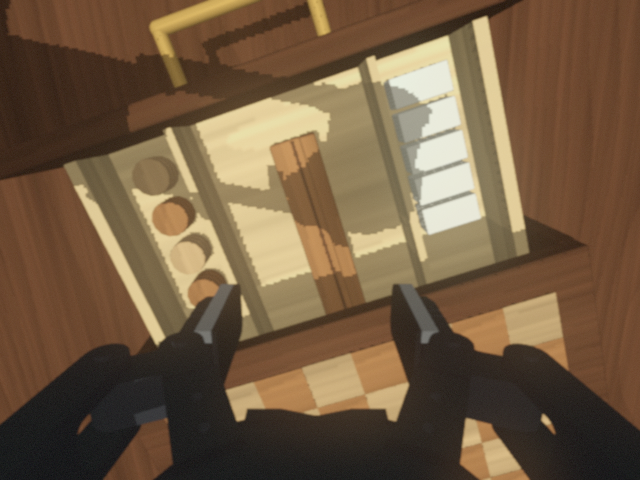

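The wrist view shows the whole bay and the drawer fully out. The rack's left top edge runs (272,147)→(325,312), and its ledge edge runs (316,135)→(363,302).

```bash
python3 - <<'E'
from h import *
d=np.load('pics/wrist.npz')
L=lambda u,v,z:(RB.T@(at_z(d,u,v,z)[:2]-M)).round(4)
for q in [(272,147,.038),(325,312,.038),(316,135,.054),(363,302,.054),(165,130,.12),(365,66,.12),(230,360,.12),(552,258,.12)]: print(q,L(*q))
E
```

```text
(272, 147, 0.038) [-0.3061 -0.013 ]
(325, 312, 0.038) [-0.1459 -0.0184]
(316, 135, 0.054) [-0.3045  0.0248]
(363, 302, 0.054) [-0.1529  0.019 ]
(165, 130, 0.12) [-0.3398 -0.0624]
(365, 66, 0.12) [-0.3363  0.0643]
(230, 360, 0.12) [-0.1753 -0.0862]
(552, 258, 0.12) [-0.1782  0.1528]
```

Call:
{"api": "drive_tool", "payload": {"increments": [[[0.7,0.005,-0.018,0,0.1],[0.7,0,0,-0.03,0.1],[0.7,0,0,-0.03,0.09],[0.7,0,0,-0.02,0],[0.7,0,0,0,0],[0.7,0,0,0,0],[0.7,0,0,0,0],[0.7,0,0,0,0]]]}}

```text
time: 5.58
tool_pos: [0.5086, -0.0558, 0.1647]
tool_rot: [-0.7, -0.08, 0.062, 0.707]
contact_force: [-0.3, 0.4, -0.6]
opening: 0.06
```

```bash
python3 -c "
from h import *
p=st(); print(w(-.233,0.003)-p[:2], bot.nose_length)"
```

```text
t 5.5833 p [ 0.5086 -0.0558  0.1647] boxlocal [-0.2347  0.0052] yaw 0.202 turn to jaw||boxx -1.525 boxy 0.045 down [ 0.024  0.013 -1.   ] F [-0.3  0.4 -0.6] q6 [-0.26  0.24  1.8   0.02  1.08 -0.47] open 0.06
[-0.00171078 -0.00218482] 0.025
```

Call:
{"api": "drive_tool", "payload": {"increments": [[[0.7,-0.0017,-0.0022,-0.01,0.008],[0.7,0,0,-0.025,0],[0.7,0,0,-0.025,0],[0.7,0,0,-0.02,0],[0.7,0,0,-0.015,0],[0.7,0,0,-0.01,0],[0.7,0,0,-0.005,0],[0.7,0,0,0,0]]]}}

```text
time: 6.25
tool_pos: [0.5129, -0.0598, 0.0571]
tool_rot: [-0.702, -0.09, 0.058, 0.704]
contact_force: [0.3, -0.3, -0.4]
opening: 0.0598
```

```bash
python3 -c "
from h import *
p=st(); print(w(-.233,0.003)-p[:2])
shot('wrist','pics/wr2.png')"
```

```text
t 6.25 p [ 0.5129 -0.0598  0.0571] boxlocal [-0.2298  0.0084] yaw 0.21 turn to jaw||boxx -1.533 boxy 0.037 down [ 0.045  0.007 -0.999] F [ 0.3 -0.3 -0.4] q6 [-0.26  0.37  1.94  0.03  0.79 -0.49] open 0.0598
[-0.00602376  0.00180807]
```

View pics/wr2.png

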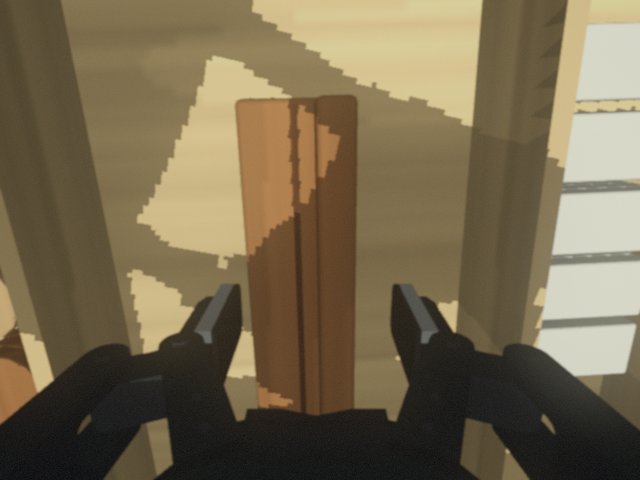

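The rack lies between the pads, slightly toward the left one (rack columns 245–355, pads at 235 and 395). I'll shift a little, go down and close.

Call:
{"api": "drive_tool", "payload": {"increments": [[[0.7,-0.006,0.001,-0.005,0],[0.7,0,0,-0.004,0],[0.7,0,0,0,0],[0.7,0,0,0,0],[0.2,0,0,0,0],[0.2,0,0,0,0],[0.2,0,0,0,0],[0.2,0,0,0,0]]]}}

```text
time: 6.97
tool_pos: [0.5091, -0.0594, 0.0523]
tool_rot: [0.703, 0.093, -0.055, -0.703]
contact_force: [-0.6, 0.1, -1.2]
opening: 0.0389
```

```bash
python3 -c "
from h import *
p=st()"
```

```text
t 6.9667 p [ 0.5091 -0.0594  0.0523] boxlocal [-0.231   0.0048] yaw 0.21 turn to jaw||boxx -1.534 boxy 0.037 down [ 0.054  0.005 -0.999] F [-0.6  0.1 -1.2] q6 [-0.26  0.37  1.96  0.03  0.76 -0.49] open 0.0389
```

Call:
{"api": "drive_tool", "payload": {"increments": [[[0.65,0,0,0,0],[0.65,0,0,0,0],[0.65,0,0,-0.006,0],[0.65,0,0,-0.003,0],[0.2,0,0,0,0],[0.2,0,0,0,0],[0.2,0,0,0,0],[0.2,0,0,0,0]]]}}

```text
time: 7.63
tool_pos: [0.5098, -0.0597, 0.0434]
tool_rot: [0.703, 0.094, -0.055, -0.702]
contact_force: [0.9, -0.5, 0.2]
opening: 0.0394
```

```bash
python3 -c "
from h import *
p=st()"
```

```text
t 7.6333 p [ 0.5098 -0.0597  0.0434] boxlocal [-0.2306  0.0053] yaw 0.211 turn to jaw||boxx -1.535 boxy 0.036 down [ 0.055  0.004 -0.998] F [ 0.9 -0.5  0.2] q6 [-0.26  0.38  1.97  0.03  0.74 -0.5 ] open 0.0394
```

Call:
{"api": "drive_tool", "payload": {"increments": [[[0.0,0,0,0,0],[0.0,0,0,0.006,0],[0.0,0,0,0.008,0],[0.0,0,0,0.008,0],[0.0,0,0,0.008,0],[0.0,0,0,0.008,0],[0.0,0,0,0,0],[0.0,0,0,0,0]]]}}

```text
time: 8.3
tool_pos: [0.5091, -0.0594, 0.0852]
tool_rot: [0.703, 0.093, -0.055, -0.703]
contact_force: [0.5, 0.5, -1.8]
opening: 0.0395
```

```bash
python3 -c "
from h import *
p=st();print(bot.sense()['ft_torque'])
shot('wrist','pics/wr3.png')"
```

```text
t 8.3 p [ 0.5091 -0.0594  0.0852] boxlocal [-0.231   0.0048] yaw 0.211 turn to jaw||boxx -1.534 boxy 0.037 down [ 0.054  0.005 -0.999] F [ 0.5  0.5 -1.8] q6 [-0.26  0.32  1.92  0.03  0.85 -0.49] open 0.0395
[0.07364017 0.0110257  0.01084081]
```

View pics/wr3.png

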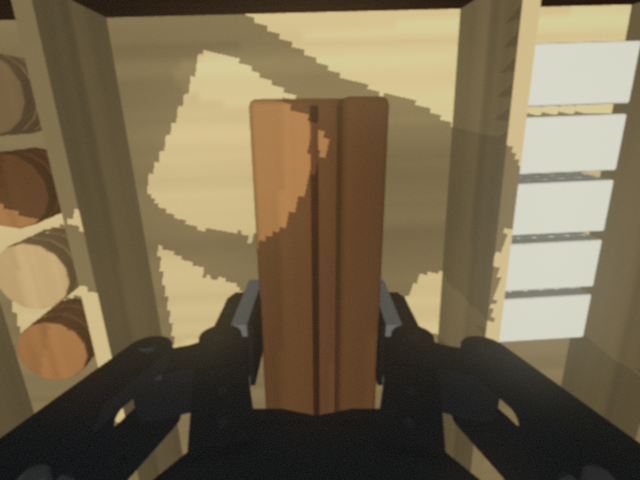

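The rack hangs in the grip about level, with its full weight (1.8 N) on the wrist. Its front edge is at row 97 and the pads are square on its sides. I'll keep lifting so that the board's front edge tips the rear down.

Call:
{"api": "drive_tool", "payload": {"increments": [[[0.0,0,0,0.004,0],[0.0,0,0,0.004,0],[0.0,0,0,0.004,0],[0.0,0,0,0.004,0],[0.0,0,0,0.004,0],[0.0,0,0,0.004,0],[0.0,0,0,0,0],[0.0,0,0,0,0]]]}}

```text
time: 9.02
tool_pos: [0.5054, -0.0573, 0.106]
tool_rot: [-0.701, -0.089, 0.059, 0.705]
contact_force: [1.4, 0.6, -9.2]
opening: 0.0386
```

```bash
python3 -c "
from h import *
p=st();print(bot.sense()['ft_torque'])"
```

```text
t 9.0167 p [ 0.5054 -0.0573  0.106 ] boxlocal [-0.234   0.0017] yaw 0.21 turn to jaw||boxx -1.533 boxy 0.038 down [ 0.043  0.01  -0.999] F [ 1.4  0.6 -9.2] q6 [-0.26  0.29  1.9   0.03  0.91 -0.49] open 0.0386
[0.37833135 0.03221583 0.06867291]
```

Call:
{"api": "drive_tool", "payload": {"increments": [[[0.0,0,0,0.004,0],[0.0,0,0,0.004,0],[0.0,0,0,0.004,0],[0.0,0,0,0.002,0],[0.0,0,0,0,0],[0.0,0,0,0,0],[0.0,0,0,0,0],[0.0,0,0,0,0]]]}}

```text
time: 9.68
tool_pos: [0.5022, -0.0557, 0.1193]
tool_rot: [-0.7, -0.087, 0.061, 0.707]
contact_force: [1.7, 0.0, -11.2]
opening: 0.0388
```

```bash
python3 -c "
from h import *
p=st();print(bot.sense()['ft_torque'])
shot('wrist','pics/wr4.png');d=shot('side','pics/side4.png')
i=cv2.imread('pics/side4.png')[150:350,180:440]
a=cv2.resize(i,None,fx=2,fy=2);b=cv2.resize(cv2.imread('pics/wr4.png'),None,fx=.4,fy=.4)
o=np.zeros((600,520,3),np.uint8);o[:400]=a;o[400:592,:256]=b;cv2.imwrite('pics/c4.png',o)"
```

```text
t 9.6833 p [ 0.5022 -0.0557  0.1193] boxlocal [-0.2364 -0.0011] yaw 0.21 turn to jaw||boxx -1.533 boxy 0.038 down [ 0.035  0.014 -0.999] F [  1.7   0.  -11.2] q6 [-0.26  0.28  1.88  0.03  0.95 -0.49] open 0.0388
[0.56650754 0.13659427 0.0915785 ]
```

View pics/c4.png

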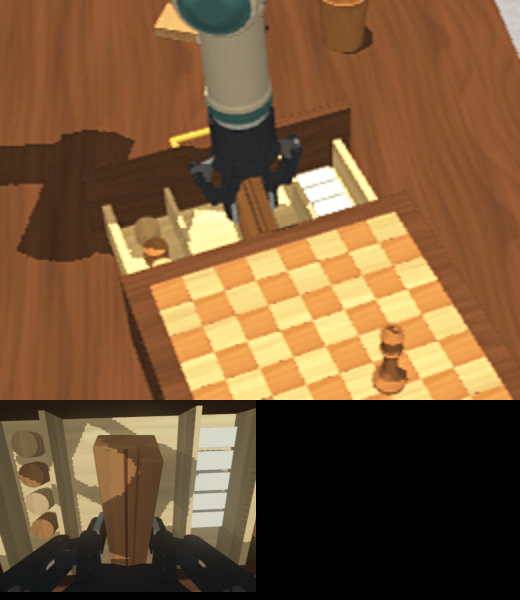

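```bash
python3 - <<'E'
from h import *
d=np.load('pics/wrist.npz')
p=np.array(bot.sense()['tool_pos']); R=Rotation.from_quat(bot.sense()['tool_rot']).as_matrix()
print(d['fx'])
fw=np.array([-np.cos(TH-.037),-np.sin(TH-.037),0]); lf=np.array([np.sin(TH-.037),-np.cos(TH-.037),0]); # lf = -y side
for t in range(0,36,5):
    a=np.deg2rad(t); f=fw*np.cos(a)+np.array([0,0,np.sin(a)]); u=-fw*np.sin(a)+np.array([0,0,np.cos(a)])
    g=p+R[:,1]*.015
    e=g+f*.078
    print(t,[np.round(proj(d,e+lf*s*.02+u*h)).astype(int) for s,h in((1,.010),(-1,.026),(1,-.010))], 'front low z',(e-u*.01)[2].round(4))
E
```

```text
380.7433555312917
0 [array([252,  93]), array([397,  90]), array([259,  97])] front low z 0.0943
5 [array([250,  96]), array([403,  99]), array([257,  94])] front low z 0.1011
10 [array([247, 101]), array([409, 111]), array([255,  92])] front low z 0.108
15 [array([244, 110]), array([415, 128]), array([252,  93])] front low z 0.1148
20 [array([241, 122]), array([422, 149]), array([250,  96])] front low z 0.1216
25 [array([238, 138]), array([428, 175]), array([247, 102])] front low z 0.1282
30 [array([235, 157]), array([434, 206]), array([244, 111])] front low z 0.1346
35 [array([232, 181]), array([440, 241]), array([241, 123])] front low z 0.1408
```

In the crop the rack's front is raised to about 20°: the near ledge corner is at wrist pixel (407,155) and the front's lower edge at row 90. It needs at least 18° to pass, and the lower line clears the panel by about 13 mm. I'll draw it out on the slant.

Call:
{"api": "drive_tool", "payload": {"increments": [[[0.0,-0.0015,0.0058,0.003,0],[0.0,-0.0015,0.0058,0.0025,0],[0.0,-0.0015,0.0058,0.0025,0],[0.0,-0.0015,0.0058,0.0025,0],[0.0,-0.0015,0.0058,0.0025,0],[0.0,-0.0015,0.0058,0.0025,0],[0.0,-0.0015,0.0058,0.0025,0],[0.0,-0.0015,0.0058,0.0025,0]]]}}

```text
time: 10.45
tool_pos: [0.488, -0.0059, 0.1429]
tool_rot: [-0.7, -0.086, 0.061, 0.706]
contact_force: [-0.3, -0.5, -7.1]
opening: 0.0388
```

```bash
python3 -c "
from h import *
p=st();print(bot.sense()['ft_torque'])"
```

```text
t 10.45 p [ 0.488  -0.0059  0.1429] boxlocal [-0.2881 -0.0025] yaw 0.207 turn to jaw||boxx -1.531 boxy 0.04 down [ 0.035  0.013 -0.999] F [-0.3 -0.5 -7.1] q6 [-0.17  0.23  1.88  0.02  1.   -0.39] open 0.0388
[ 0.61727083  0.30578465 -0.0607604 ]
```

Call:
{"api": "drive_tool", "payload": {"increments": [[[0.0,-0.002,0.008,0.0035,0],[0.0,-0.0025,0.0097,0.004,0],[0.0,-0.0025,0.0097,0.004,0],[0.0,-0.0025,0.0097,0.004,0],[0.0,-0.0025,0.0097,0.004,0],[0.0,-0.0025,0.0097,0.004,0],[0.0,-0.0025,0.0097,0.004,0],[0.0,-0.002,0.008,0.003,0]]]}}

```text
time: 11.12
tool_pos: [0.4703, 0.0764, 0.1808]
tool_rot: [-0.701, -0.09, 0.057, 0.706]
contact_force: [-0.1, 0.4, -1.0]
opening: 0.0387
```

```bash
python3 -c "
from h import *
p=st();print(bot.sense()['ft_torque']);shot('side','pics/side5.png')
i=cv2.imread('pics/side5.png')[110:350,160:460];cv2.imwrite('pics/c5.png',cv2.resize(i,None,fx=2.5,fy=2.5))"
```

```text
t 11.1167 p [0.4703 0.0764 0.1808] boxlocal [-0.3723  0.0005] yaw 0.208 turn to jaw||boxx -1.532 boxy 0.039 down [ 0.046  0.012 -0.999] F [-0.1  0.4 -1. ] q6 [ 0.01  0.16  1.86  0.01  1.07 -0.21] open 0.0387
[ 0.06948883  0.04585513 -0.05772262]
```

View pics/c5.png

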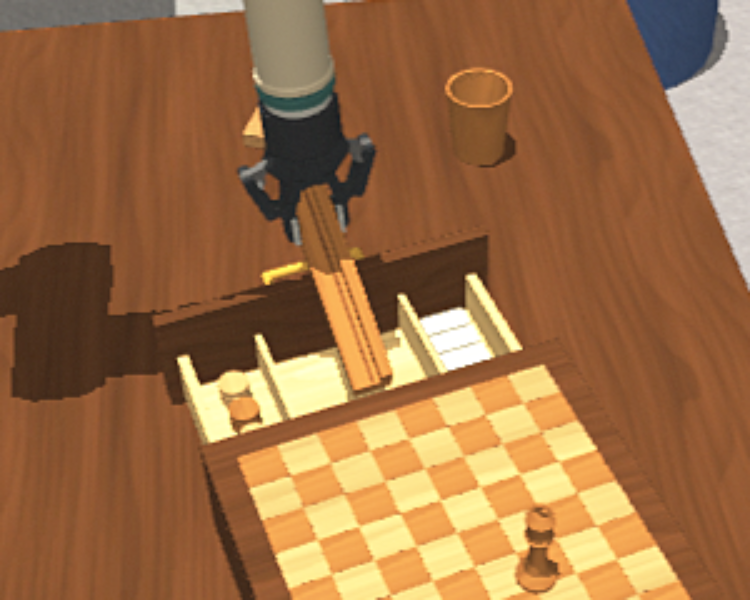

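The rack is now clear of the board, slanting over the panel with its rear end at crop (370,385), still firmly gripped. To level it I'll bring its rear underside over the panel's top edge and lower with a forward drift, so any friction pulls the drawer toward its stop.

Call:
{"api": "drive_tool", "payload": {"increments": [[[0.0,-0.003,0.012,0.007,0],[0.0,-0.004,0.0155,0.007,0],[0.0,-0.004,0.0155,0.007,0],[0.0,-0.004,0.0155,0.007,0],[0.0,-0.004,0.0155,0.007,0],[0.0,-0.004,0.0155,0.007,0],[0.0,-0.004,0.0155,0.007,0],[0.0,-0.003,0.012,0.005,0]]]}}

```text
time: 11.83
tool_pos: [0.4426, 0.1989, 0.2416]
tool_rot: [-0.702, -0.095, 0.053, 0.704]
contact_force: [0.2, 0.7, -1.0]
opening: 0.0388
```

```bash
python3 -c "
from h import *
p=st();print(bot.sense()['ft_torque'])"
```

```text
t 11.8333 p [0.4426 0.1989 0.2416] boxlocal [-0.4978  0.0036] yaw 0.21 turn to jaw||boxx -1.533 boxy 0.038 down [ 0.059  0.009 -0.998] F [ 0.2  0.7 -1. ] q6 [ 0.28  0.12  1.75 -0.01  1.21  0.08] open 0.0388
[0.05459084 0.05918951 0.00077791]
```

Call:
{"api": "drive_tool", "payload": {"increments": [[[0.0,0,0,-0.012,0],[0.0,0,0,-0.012,0],[0.0,-0.0004,0.0015,-0.007,0],[0.0,-0.0004,0.0015,-0.007,0],[0.0,-0.0005,0.002,-0.007,0],[0.0,-0.0005,0.002,-0.007,0],[0.0,-0.0005,0.002,-0.007,0],[0.0,-0.0005,0.002,-0.007,0]]]}}

```text
time: 12.5
tool_pos: [0.446, 0.2132, 0.1809]
tool_rot: [0.702, 0.106, -0.047, -0.702]
contact_force: [1.5, -0.9, 2.7]
opening: 0.0387
```

```bash
python3 -c "
from h import *
p=st();print(bot.sense()['ft_torque'])"
```

```text
t 12.5 p [0.446  0.2132 0.1809] boxlocal [-0.5109  0.0104] yaw 0.217 turn to jaw||boxx -1.54 boxy 0.031 down [ 0.083  0.009 -0.997] F [ 1.5 -0.9  2.7] q6 [ 0.32  0.18  1.85 -0.02  1.04  0.11] open 0.0387
[-0.72625719 -0.24380507  0.1409616 ]
```

Call:
{"api": "drive_tool", "payload": {"increments": [[[0.0,-0.0015,0.001,-0.005,0],[0.0,-0.001,0.001,-0.005,0],[0.0,-0.001,0.001,-0.005,0],[0.0,-0.001,0.001,-0.004,0],[0.0,-0.001,0.001,-0.004,0],[0.0,-0.001,0.001,-0.003,0],[0.0,0,0,0,0],[0.0,0,0,0,0]]]}}

```text
time: 13.17
tool_pos: [0.4409, 0.2198, 0.1514]
tool_rot: [0.703, 0.108, -0.047, -0.701]
contact_force: [1.3, -0.8, 3.0]
opening: 0.0388
```

```bash
python3 -c "
from h import *
p=st();print(bot.sense()['ft_torque'])
shot('wrist','pics/wr6.png')
shot('side','pics/side6.png')
i=cv2.imread('pics/side6.png')[60:260,180:420]
a=cv2.resize(i,None,fx=2,fy=2);b=cv2.resize(cv2.imread('pics/wr6.png'),None,fx=.5,fy=.5)
o=np.zeros((400,800,3),np.uint8);o[:,:480]=a;o[:240,480:]=b;cv2.imwrite('pics/c6.png',o)"
```

```text
t 13.1667 p [0.4409 0.2198 0.1514] boxlocal [-0.5185  0.0071] yaw 0.22 turn to jaw||boxx -1.543 boxy 0.028 down [ 0.086  0.007 -0.996] F [ 1.3 -0.8  3. ] q6 [ 0.34  0.2   1.9  -0.03  0.96  0.13] open 0.0388
[-0.82533575 -0.19146356  0.17468885]
```

View pics/c6.png

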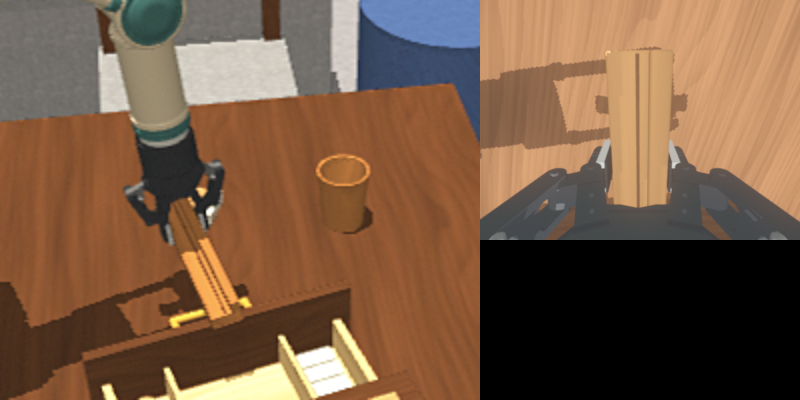

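Call:
{"api": "drive_tool", "payload": {"increments": [[[0.0,0,0.001,-0.004,0],[0.0,0,0.001,-0.004,0],[0.0,0,0.001,-0.002,0],[0.0,0,0,0,0],[0.0,0,0,0.015,0],[0.0,0,0.005,0.02,0],[0.0,0,0.01,0.02,0],[0.0,0,0,0,0]]]}}

```text
time: 13.93
tool_pos: [0.4349, 0.2393, 0.1927]
tool_rot: [-0.702, -0.1, 0.05, 0.704]
contact_force: [1.2, -0.1, -1.0]
opening: 0.0387
```

```bash
python3 -c "
from h import *
p=st();print(bot.sense()['ft_torque'])
shot('wrist','pics/wr7.png')"
```

```text
t 13.9333 p [0.4349 0.2393 0.1927] boxlocal [-0.5388  0.0061] yaw 0.212 turn to jaw||boxx -1.535 boxy 0.036 down [ 0.07   0.011 -0.997] F [ 1.2 -0.1 -1. ] q6 [ 0.37  0.17  1.82 -0.02  1.08  0.17] open 0.0387
[ 0.10137701  0.02849464 -0.02414279]
```

View pics/wr7.png

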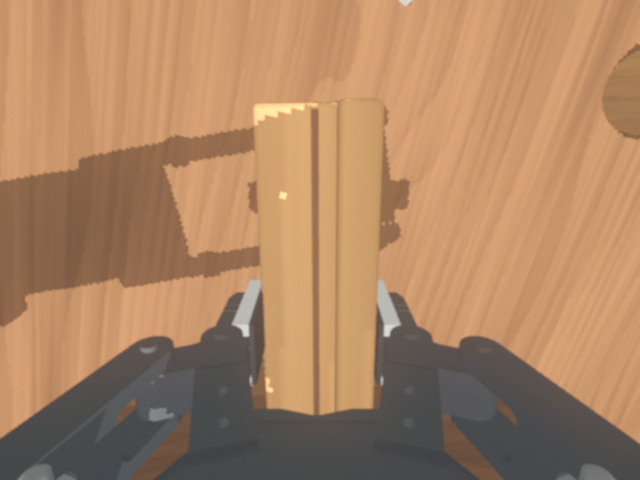

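The rack looks level and square in the grip (front edge from (255,105) to (383,98)). I'll raise it and check from the side.

Call:
{"api": "drive_tool", "payload": {"increments": [[[0.0,0,0,0.015,0],[0.0,0,0,0.018,0],[0.0,0,0,0.018,0],[0.0,0,0,0.018,0],[0.0,0,0,0.018,0],[0.0,0,0,0.008,0],[0.0,0,0,0,0],[0.0,0,0,0,0]]]}}

```text
time: 14.65
tool_pos: [0.4227, 0.2355, 0.2736]
tool_rot: [-0.703, -0.086, 0.062, 0.703]
contact_force: [-0.1, 0.6, -2.2]
opening: 0.0388
```

```bash
python3 -c "
from h import *
p=st();print(bot.sense()['ft_torque'])
shot('top','pics/top8.png');shot('side','pics/side8.png')
a=cv2.resize(cv2.imread('pics/side8.png')[0:260,160:430],None,fx=1.5,fy=1.5);b=cv2.resize(cv2.imread('pics/top8.png')[150:410,110:380],None,fx=1.5,fy=1.5)
cv2.imwrite('pics/c8.png',cv2.hconcat([a,b])[:, :800])"
```

```text
t 14.65 p [0.4227 0.2355 0.2736] boxlocal [-0.5381 -0.0067] yaw 0.209 turn to jaw||boxx -1.532 boxy 0.039 down [ 0.034  0.004 -0.999] F [-0.1  0.6 -2.2] q6 [ 0.37  0.11  1.68 -0.01  1.32  0.16] open 0.0388
[0.06797829 0.02822209 0.02542758]
```

View pics/c8.png

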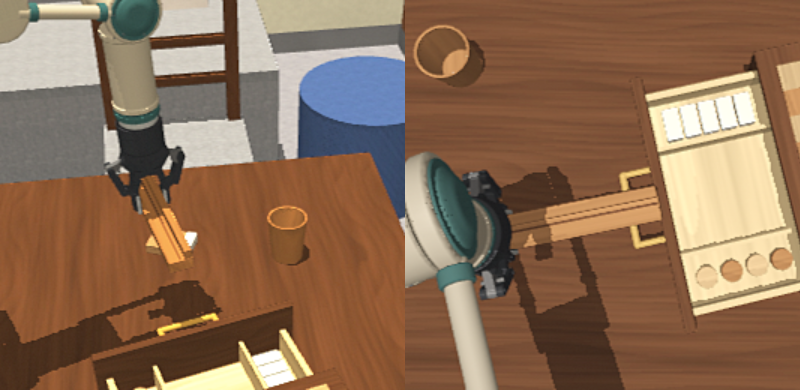

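```bash
python3 - <<'E'
from h import *
from scipy.optimize import least_squares
ds,dt=np.load('pics/side.npz'),np.load('pics/top.npz')
p=np.array(bot.sense()['tool_pos'])
# side/top predicted rear-end corners vs pitch (front up +)
def rack(g,yaw,t,roll,pts):
    R=Rotation.from_euler('ZYX',[yaw,t,roll]).as_matrix(); return [g+R@np.array(q) for q in pts]
R0=[(.182,-.02,0),(.182,.02,0),(.182,.02,.036),(.182,-.02,.02)]
yaw=TH-.037
for t in (-10,-5,0,5,10):
    q=rack(p-[0,0,.029],yaw,np.deg2rad(t),0,R0)
    print(t,'side crop',[(np.round((np.array(proj(ds,x))-[160,0])*1.5)).astype(int).tolist() for x in q],'top crop',[(np.round((np.array(proj(dt,x))-[110,150])*1.5)+[405,0]).astype(int).tolist() for x in q], 'rear z',q[0][2].round(3))
# wrist fit on wr7
d=np.load('pics/wrist.npz'); g0=np.array([.4349,.2393,.1927])
obs=np.array([255,108,383,99,268,400,375,400.])
def res(v,roll):
    h,lat,yw,t,fr,n1,n2=v
    q=rack(g0+[lat*np.cos(.21),lat*np.sin(.21),-h],yw,t,roll,[(-fr,-.02,.02),(-fr,.02,.036),(n1,-.02,.02),(n2,.02,.036)])
    return np.append(np.array([proj(d,x) for x in q]).ravel()-obs,(fr-.078)*500)
for roll in (-.03,0,.03):
    r=least_squares(res,[.027,0,yaw,0,.078,-.02,-.02],args=(roll,)); print('wrist fit roll',roll,'h,lat,yaw-TH,pitch_deg,front',r.x[0].round(4),r.x[1].round(4),(r.x[2]-TH).round(3),np.rad2deg(r.x[3]).round(1),r.x[4].round(3),'cost',r.cost.round(2))
E
```

```text
-10 side crop [[167, 260], [192, 254], [189, 234], [166, 248]] top crop [[658, 221], [652, 187], [644, 185], [654, 221]] rear z 0.276
-5 side crop [[168, 268], [193, 263], [191, 243], [167, 258]] top crop [[660, 221], [654, 188], [650, 186], [658, 221]] rear z 0.26
0 side crop [[169, 276], [193, 271], [192, 253], [168, 266]] top crop [[661, 222], [655, 189], [654, 186], [660, 221]] rear z 0.244
5 side crop [[170, 284], [194, 278], [193, 262], [169, 275]] top crop [[661, 222], [655, 190], [656, 187], [662, 221]] rear z 0.228
10 side crop [[171, 290], [194, 285], [194, 270], [170, 282]] top crop [[660, 223], [654, 192], [658, 188], [662, 222]] rear z 0.213
wrist fit roll -0.03 h,lat,yaw-TH,pitch_deg,front 0.0355 0.0001 -0.028 -4.8 0.073 cost 5.83
wrist fit roll 0 h,lat,yaw-TH,pitch_deg,front 0.0344 0.0008 -0.028 -4.8 0.073 cost 5.17
wrist fit roll 0.03 h,lat,yaw-TH,pitch_deg,front 0.0332 0.0014 -0.028 -4.7 0.073 cost 4.61
```

```bash
cat > fit.py <<'E'
from h import *
from scipy.ndimage import map_coordinates
from scipy.optimize import least_squares, differential_evolution
ds=np.load('pics/side.npz'); p=np.array(bot.sense()['tool_pos'])
def grad(f):
    g=cv2.GaussianBlur(cv2.imread(f).astype(np.float32),(0,0),1.0)
    return np.sqrt(sum(cv2.Sobel(g,cv2.CV_32F,i,j)**2 for i,j in((1,0),(0,1))).sum(2))
import sys
G=grad(sys.argv[1])
# visible wire: rear face outline, lower-left edge, base/ledge top edges
rear=[(-.02,0),(.02,0),(.02,.036),(.007,.036),(.007,.02),(-.02,.02),(-.02,0)]
S=[]
for i in range(6):
    for s in np.linspace(0,1,15): a=np.array(rear[i])*(1-s)+np.array(rear[i+1])*s; S.append((0,*a))
for y,z in [(-.02,.02),(.02,.036),(.007,.036)]:
    for s in np.linspace(0,.12,50): S.append((-s,y,z))
S=np.array(S)
def score(v,full=False):
    t,h,rr,lat,yw,ro=v
    R=Rotation.from_euler('ZYX',[TH-.035+yw,t,ro]).as_matrix()
    q=(p-[0,0,h])+R@np.array([rr,lat,0])+S@R.T
    c=np.c_[q,np.ones(len(q))]@ds['world_to_cam'].T
    u=ds['cx']+ds['fx']*c[:,0]/-c[:,2]; w_=ds['cy']-ds['fy']*c[:,1]/-c[:,2]
    return -map_coordinates(G,[w_,u],order=1).mean()
B=[(-.25,.25),(.024,.038),(.175,.19),(-.006,.006),(-.04,.04),(-.08,.08)]
for seed in (0,1,2):
    r=differential_evolution(score,B,seed=seed,tol=1e-6); print('pitch deg',np.rad2deg(r.x[0]).round(1),'roll',np.rad2deg(r.x[5]).round(1),r.x[1:5].round(4),round(r.fun,1))
for t in (-8,-6,-4,-2,0,2,4):
    r=differential_evolution(lambda v:score([np.deg2rad(t),*v]),B[1:],seed=0,maxiter=60); print(t,round(r.fun,1),end='; ')
E
python3 fit.py pics/side8.png
```

```text
pitch deg -10.4 roll 4.6 [ 0.038   0.1798  0.0037 -0.0306] -293.6
pitch deg -10.4 roll 4.6 [ 0.038   0.1798  0.0037 -0.0306] -293.6
pitch deg -10.4 roll 4.6 [ 0.038   0.1798  0.0037 -0.0307] -293.6
-8 -290.5; -6 -285.3; -4 -274.4; -2 -273.3; 0 -273.6; 2 -252.2; 4 -210.2;
```

```bash
python3 - <<'E'
from h import *
from scipy.optimize import least_squares
d=np.load('pics/wrist.npz'); g0=np.array([.4349,.2393,.1927]); yaw=TH-.037
for obs in ([250,101,388,97,265,400,376,400.],[255,108,383,99,268,400,375,400.]):
    def res(v):
        h,lat,yw,t,fr,n1,n2=v
        R=Rotation.from_euler('ZYX',[yw,t,0]).as_matrix(); g=g0+[lat*np.cos(.21),lat*np.sin(.21),-h]
        q=[g+R@np.array(x) for x in [(-fr,-.02,.02),(-fr,.02,.036),(n1,-.02,.02),(n2,.02,.036)]]
        return np.append(np.array([proj(d,x) for x in q]).ravel()-obs,(fr-.078)*500)
    r=least_squares(res,[.027,0,yaw,0,.078,-.02,-.02]); print(r.x.round(4),np.rad2deg(r.x[3]).round(1))
E
```

```text
[ 0.0291 -0.     -1.3525 -0.0257  0.0756  0.0358  0.0252] -1.5
[ 3.4400e-02  8.0000e-04 -1.3515e+00 -8.3000e-02  7.3200e-02  3.9700e-02
  3.0500e-02] -4.8
```

```bash
cat > fit3.py <<'E'
from h import *
from scipy.ndimage import map_coordinates
from scipy.optimize import differential_evolution
s=bot.sense(); p=np.array(s['tool_pos']); D={}
for n in ('side','top','wrist'):
    d=shot(n,'pics/f_%s.png'%n); g=cv2.GaussianBlur(d['frame'].astype(np.float32),(0,0),1.2)
    G=np.sqrt(sum(cv2.Sobel(g,cv2.CV_32F,i,j)**2 for i,j in((1,0),(0,1))).sum(2)); D[n]=(d,np.minimum(G/np.percentile(G,97),1))
def seg(a,b,n=30): t=np.linspace(0,1,n)[:,None]; return np.array(a)*(1-t)+np.array(b)*t
A,Bq,C,E_,F=(-.02,.02),(.007,.02),(.007,.036),(.02,.036),(-.02,0)
L=lambda q,x0,x1:seg((x0,*q),(x1,*q)); X=lambda q,r,x:seg((x,*q),(x,*r),15)
W={'side':[L(A,.02,.13),L(E_,.02,.13),L(C,.02,.13),X((-.02,0),(.02,0),.13),X((.02,0),E_,.13),X(A,F,.13),X(A,Bq,.13),X(C,E_,.13)],
'top':[L(A,.0,.13),L(E_,.0,.13),L(C,0,.13),X(A,Bq,.13),X(C,E_,.13)],
'wrist':[L(A,-.13,-.06),L(E_,-.13,-.06),L(C,-.13,-.06),X(A,Bq,-.13),X(C,E_,-.13)]}
def score(v,parts=False):
    t,h,rr,lat,yw,ro=v; R=Rotation.from_euler('ZYX',[TH-.035+yw,t,ro]).as_matrix(); o=[]
    for n in W:
        d,G=D[n]; q=(p-[0,0,h])+(np.array([rr,lat,0])+np.vstack(W[n]))@R.T
        c=np.c_[q,np.ones(len(q))]@np.array(d['world_to_cam']).T
        o.append(map_coordinates(G,[d['cy']-d['fy']*c[:,1]/-c[:,2],d['cx']+d['fx']*c[:,0]/-c[:,2]],order=1).mean())
    return o if parts else -sum(o)
B=[(-.25,.25),(.02,.045),(.04,.065),(-.006,.006),(-.04,.04),(-.1,.1)]
for seed in (0,1):
    r=differential_evolution(score,B,seed=seed,tol=1e-7,popsize=25); print('pitch',np.rad2deg(r.x[0]).round(1),'roll',np.rad2deg(r.x[5]).round(1),'h rr lat yaw',r.x[1:5].round(4),np.round(score(r.x,1),2))
for t in range(-10,5,2):
    r=differential_evolution(lambda v:score([np.deg2rad(t),*v]),B[1:],seed=0,maxiter=80); print(t,round(r.fun,3),end='; ')
E
python3 fit3.py
```

```text
pitch -2.5 roll 5.7 h rr lat yaw [0.0268 0.0556 0.0022 0.003 ] [0.63 0.73 0.64]
pitch -3.7 roll 0.6 h rr lat yaw [0.0313 0.0559 0.0004 0.0007] [0.63 0.72 0.61]
-10 -1.765; -8 -1.839; -6 -1.895; -4 -1.961; -2 -1.989; 0 -1.793; 2 -1.664; 4 -1.654;
```

Call:
{"api": "drive_tool", "payload": {"increments": [[[0.0,0,0,0.005,0],[0.0,0,0,0.01,0],[0.0,0,0,0.01,0],[0.0,0,0,0.004,0],[0.0,0,0,0,0],[0.0,0,0,0,0],[0.0,0,0,0,0],[0.0,0,0,0,0]]]}}

```text
time: 15.57
tool_pos: [0.4225, 0.2355, 0.3047]
tool_rot: [0.703, 0.085, -0.062, -0.703]
contact_force: [-0.2, 0.1, -0.8]
opening: 0.0386
```

```bash
python3 - <<'E'
from h import *
from scipy.ndimage import map_coordinates
st()
d=shot('top','pics/top9.png'); g=cv2.GaussianBlur(d['frame'].astype(np.float32),(0,0),.8)
a=cv2.imread('pics/top0.png'); 
ys=np.r_[np.linspace(-.16,-.09,20),np.linspace(.09,.16,20)]
xs=np.arange(-.375,-.325,.002); I=[]
for x in xs:
    q=np.array([proj(d,[*w(x,y),.12]) for y in ys]); I.append(np.mean([map_coordinates(g[:,:,k],[q[:,1],q[:,0]],order=1).mean() for k in range(3)]))
for x,i in zip(xs,I): print(round(x,3),round(i),end=' | ')
# bystanders: change between first and last picture at their places
b=cv2.imread('pics/top9.png')
for n,(u,v,r) in dict(cup=(137,185,25),cards=(110,294,28),king=(475,215,14),rook=(508,273,14)).items():
    s=np.s_[v-r:v+r,u-r:u+r]; print(n,(cv2.phaseCorrelate(a[s].mean(2),b[s].mean(2))))
E
python3 fit3.py
```

```text
t 15.5667 p [0.4225 0.2355 0.3047] boxlocal [-0.5382 -0.0069] yaw 0.209 turn to jaw||boxx -1.533 boxy 0.038 down [ 0.033  0.003 -0.999] F [-0.2  0.1 -0.8] q6 [ 0.37  0.1   1.62 -0.01  1.4   0.16] open 0.0386
-0.375 90 | -0.373 90 | -0.371 90 | -0.369 90 | -0.367 90 | -0.365 90 | -0.363 87 | -0.361 85 | -0.359 87 | -0.357 90 | -0.355 91 | -0.353 92 | -0.351 93 | -0.349 90 | -0.347 93 | -0.345 124 | -0.343 171 | -0.341 198 | -0.339 204 | -0.337 202 | -0.335 200 | -0.333 198 | -0.331 196 | -0.329 196 | -0.327 199 | cup ((-0.007121506222013352, -0.010620297852558025), 0.9913978082209571)
cards ((-0.3124082718427097, 0.2935296747944811), 0.25721215915307793)
king ((-0.017277755531507566, 0.018767089778636503), 0.9988747657062491)
rook ((-0.0029267354412407798, -0.01044247945059773), 0.9981283387910662)
pitch -3.8 roll -0.6 h rr lat yaw [ 0.0324  0.056  -0.0003  0.0021] [0.69 0.71 0.6 ]
pitch -3.8 roll -0.6 h rr lat yaw [ 0.0324  0.056  -0.0003  0.0021] [0.69 0.71 0.6 ]
-10 -1.737; -8 -1.826; -6 -1.905; -4 -1.996; -2 -2.033; 0 -1.853; 2 -1.764; 4 -1.667;
```

```bash
python3 -c "
from cell import bot
print(bot.finish_job())"
```

```text
the job is handed in; nothing more can be done
None
```

The rack is out of the drawer and held in the gripper in front of the box, and I handed the job in at about 16 s.

I pulled the drawer to its stop by the handle and gripped the rack across its base. Lifting it against the board's front edge raised its front end to about 20°, and I drew it out on that slant. To level it, I lowered its rear end onto the drawer panel's top edge so that it turned in the grip. That touched the panel briefly, but the rack was never put down.

**Last checks:**
- **Drawer:** still at its stop, with the panel's inner face at about −0.344 m against −0.345 m expected.
- **Height:** the rack's underside is about 0.26 m above the table, roughly 14 cm above the board.
- **Clear of the board:** the rear end is about 17 cm in front of the board's edge.
- **Level:** not perfect. The fits put the front end 2–4° low. Roll is within about 1° in the last fit, but one earlier fit gave 5.7°. A side-camera-only fit gave −10°, but I set it aside because it ran to the limit of its height range.
- **Grip:** firm at a 39 mm opening. The rack slipped a few millimetres in the pads during levelling, then held.
- **Chessmen and dice cup:** unmoved in the top picture.
- **Card packet:** that comparison was unreliable (low correlation, probably the arm's shadow or cover). Nothing came near the packet.

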